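# Load a specimen carrier under the leaf springs of a microscope stage

### The arm

A 7-joint arm with a two-finger parallel gripper is mounted at the origin on the work surface. World frame = base frame: x ahead of the robot, y to its left, z up, the work surface at z = 0. Lengths are in m, angles in rad, forces in N, time in s.
With the tool pointing down it reaches from about 0.425 to 1.025 m from the base axis. Payload 9.4 kg.
Tool frame: the origin (TCP) lies at the very end of the fingers, on their centre line; the grasp point (between the pads) lies 19 mm behind it; z points along the fingers, y is the direction in which the jaws open and shut (so a half turn about z gives the same grasp; the last joint's range is limited). The gripper opens to 85 mm and grips with 20 to 120 N. Pads are 22 mm wide; open, the fingers measure 114 mm over their backs; the gripper's body (76 mm by 85 mm) begins 54 mm behind the grasp point. The pads swing forward as they close: fully open they stand 13 mm farther back than shut.
Start: joints at [1.196, 0.599, -0.003, 1.599, 0.002, 0.943, -0.08], TCP at [0.213, -0.693, 0.203] pointing down, gripper open.
Joint ranges: [-2.57, 2.57], [-0.35, 1.97], [-1.29, 1.29], [0.11, 2.56], [-1.05, 4.19], [0.11, 1.86], [-2.63, 2.63]. Speed limits (rad/s): [2.22, 2.22, 3.01, 3.01, 3.14, 3.14, 3.14].

### API

Orientations are given as a rotation vector (axis times angle).
In Python, from rig import sense, camera, camera_info, close_job gives the robot as it stands.
- The arm moves only by the tool carry_out, never from a script. Its argument "moves" is one flat list of numbers, 6 for each row, row after row: the shift along the tool's x, y, z in units of 0.04 m (1.0 is 0.04 m), then the turn, a rotation vector about the tool's x, y, z in units of 0.08 rad (1.0 is 0.08 rad). In form: [dx, dy, dz, rx, ry, rz, dx, dy, dz, rx, ry, rz, ...]. A call has 1 to 8 rows; each row shifts and turns the commanded pose from where the row before left it, along the tool's axes as they then stand; what a row does not reach is not made up. A row lasts 1/10 s, in which the tool goes at most 50 mm and 8.59 degrees, less where a joint would pass 70% of its speed; a pose out of reach is approached as far as the arm can. A call with a number of a shift or a turn outside -1 to 1 is refused whole. A call with a gripper value outside its range is refused whole. "claw" is the gripper command: -1 is shut, 1 is fully open, values between are in proportion, set as the call begins (left out, the last holds). The fingers move at their own pace and stop on an object; the grip force is fixed at half the most. Time passes only in rows, so rows that do not move let the fingers close. It gives the time, the measured TCP pose, the force and the opening at its end, in the units of the state.
- sense(): the state, without advancing time (a new reading comes with each control period).
- camera(name): name is "scene" or "top" or "wrist"; returns the picture (384x512x3 uint8, red, green, blue); there is no depth.
- camera_info(name): a dict with "mtx" (3x3 intrinsics, pixels), "k1" (the pictures are not rectified: a ray, as slopes to the right and down, at radius r is drawn at 1 + k1 r^2 times it, then the intrinsics apply), "T" (4x4, takes a point from camera to world coordinates); the wrist camera has in their place "mount" (4x4, takes a point from camera to tool coordinates, whose origin is the TCP and whose axes are the flange's). Camera axes: x right, y down, z forward; pixel columns grow to the right and rows downward; lengths in m; the calibration is good to about 2 mm. A picture is of the moment at which its call begins: read the wrist's pose just before it. camera_info takes no time and is no camera call.
- close_job(): hands the job in, once; it reports no verdict.
The state is a dict: "t": time; "q": joint angles; "qvel": joint speeds; "tau": joint torques, N m; "tool_pos": TCP position; "orientation": TCP orientation; "ft_force": force on the tool from outside, world axes, zero at the start; "torque": the same for the moment, N m; "finger_gap": opening from 0.0 (shut) to 1.0 (fully open).
Only numpy, scipy, OpenCV 4.12 (cv2) and the standard library are available. Lean on these libraries where they do the work, as an engineer would, in place of code of your own. Each camera call takes 0.05 s, during which the arm holds its last target. There are 200 camera calls.

### The job

Load the specimen carrier into the microscope stage: with closed fingertips press its thumb pad down firmly until the carrier is down on the rails, and keep it pressed while you slide it through the gate and under the two leaf springs, fully home against the end stop, so that the lift plate springs up again behind it; then take the hand away. Only press and push the carrier, never pick it up, and leave everything else on the bench where it is.

Things in the scene. Friction and masses are not known exactly. Their poses are not given: they have to be found in the camera images.
- stage: Grey loading stage fixed to the bench, a straight open-topped channel 252 long, 104 wide. Origin on the bench, on the channel's centre line; +x is the loading direction, z up. In its frame (mm): polished rails, on which the carrier slides easily (friction 0.25), top z 20; side walls to z 32, inner faces y +-42; rear end open, x -92; end stop with its face at x 148, top z 40.
- stage_gate (a point): Gate of the stage: two aluminium lips, one from each wall, at stage x 70 to 82, reaching inwards to y +-26 (52 free between), underside z 31, top z 46. This point: its middle, stage x 76, y 0, z 31. The raised carrier (z 28 to 36) butts against the lips; it passes under them only when pressed down at least 5 of its 8 mm of lift. Axes as the stage.
- stage_leaves (a point): Midway between the tips of two steel leaf springs behind the gate, one on each side (stage y +-33, 12 wide, 50 long); this point at stage x 126, y 0, z 27. Each slopes down from z 37 at x 83 to z 26 near its tip, and bears down with about 4 N on the carrier's edge strip passing under it. The middle is open above. Axes as the stage.
- stage_home (a point): Point of the stage where the origin of the carrier lies when it is fully home (stage x 88, y 0, z 20). Axes as the stage.
- carrier: Loose flat aluminium carrier 120 long (x), 80 wide (y), 8 thick, about 250 g, a green bronze fragment fixed on its front half. Origin: centre of its underside; +x: its front, along the stage's +x. It begins on the raised lift plate, origin at stage x -15 to 0, z 28. A cross rib 48 wide, rising 10 above the top, stands at x -20 to -14.
- thumb_pad (a point): Centre of the thumb pad, the thin dark flat area on the carrier's top behind the rib (carrier x -60 to -20, y +-23; this point at x -40, z 8). Press straight down here: about 8 N takes it down to the rails, 20 N is plenty; the fingertip can push the rib's rear face (carrier x -20) while pressing. Axes as the carrier.
- lift (a joint): Sprung lift plate under the carrier's start place (stage x -73 to 23, 52 wide). 0 m = up (top at stage z 28), 0.008 = fully down, level with the rails. Spring force 6 N when up, 10 N when down; the carrier's weight is part of that. It pops up behind the carrier once the carrier's rear edge has passed stage x 23 (at home that edge is at x 28).
- vial: Small closed glass jar with a screw cap, 44 diameter, 62 high, standing beside the stage. Origin at its foot. Leave it alone.
- spatula: Thin steel laboratory spatula, 155 long, 14 wide, 8 high, lying beside the stage. Leave it alone.
- fragment: Loose flat bronze fragment, about 55 x 40 x 5, lying beside the stage. Leave it alone.
- blower: Rubber blower bulb with a thin nozzle, 62 diameter, 110 high, standing. Leave it alone.
- beaker: Open glass beaker, 64 diameter, 85 high. Leave it alone.
- reference_block: Steel block 50 x 35 x 25. Leave it alone.
- brush: Brush about 180 long lying on the bench. Leave it alone.
Not all that is in view belongs to the job. There is more than one size of the carrier; the one meant has the size given above.

How it is judged:
By the outcome, as a careful person would: the job done as asked, in the order asked, and still so for the second after the job is handed in, with the robot touching nothing.
It also fails if it takes over 43 s, if anything falls off the work surface, if the arm or the gripper's body presses on something with over 40 N, if the wrist force passes 120 N, or if a joint passes its speed limit or range.

## Working session

There is one attempt and no reset: what is moved stays moved. The work goes in short steps, Python scripts to look and compute and a tool call to move; the robot and the scene stay as the last step left them, time stands still between calls to the robot, and variables do not carry over. Pictures are saved under pics/ and viewed, about 8 in all and at most 12, crops included, and the job is handed in when it is done.

Besides the shell and the picture viewer there is one more tool, called by a JSON object that holds its "op" and its "data", one argument or row to a line. carry_out: Moves the arm, as the interface text tells. Its arguments: {"type":"object","properties":{"moves":{"type":"array"},"claw":{"type":"number"}},"required":["moves"]}

```bash
mkdir -p pics; ls; python3 - <<'E'
from rig import *
import cv2
s=sense();print(s)
for n in("scene","top"):
    print(n,camera_info(n)); cv2.imwrite(f"pics/{n}0.png",cv2.cvtColor(camera(n),cv2.COLOR_RGB2BGR))
print(camera_info("wrist"))
a=cv2.imread("pics/scene0.png");b=cv2.imread("pics/top0.png")
E
```

```text
pics
{'t': 0.0, 'q': array([ 1.19632031,  0.60015674, -0.00254673,  1.60010943,  0.00183666,
        0.94294512, -0.07979818]), 'qvel': array([-0.00089944, -0.0011276 ,  0.000875  ,  0.00245618, -0.00019787,
        0.00150827,  0.0021128 ]), 'tau': array([ 6.16129146e-04, -7.76443362e+01,  1.56474397e+00, -2.58000469e+01,
        1.23102515e-02,  8.89554794e-03, -7.79276803e-06]), 'tool_pos': array([ 0.21253014, -0.69260416,  0.20220144]), 'orientation': array([-3.10526981e+00, -4.65918840e-01,  6.46249029e-04]), 'ft_force': array([ 0.38211621, -0.0729059 , -0.29204773]), 'torque': array([ 0.00766635,  0.01077704, -0.03295722]), 'finger_gap': 0.9994634430025984}
scene {'mtx': array([[383.26756629,   0.        , 259.55987168],
       [  0.        , 383.26756629, 192.55224135],
       [  0.        ,   0.        ,   1.        ]]), 'k1': 0.0014137620808171612, 'T': array([[ 0.4344006 ,  0.70264239, -0.56355105,  1.10498732],
       [ 0.90071079, -0.33607321,  0.27527235, -0.27882758],
       [ 0.00402361, -0.62717499, -0.77886799,  0.8201716 ],
       [ 0.        ,  0.        ,  0.     
[... 308 characters left out ...]
340846, -0.00495993,  0.01407448],
       [ 0.00425978, -0.18130792, -0.98341715,  1.18156575],
       [ 0.        ,  0.        ,  0.        ,  1.        ]])}
{'mtx': array([[306.94369178,   0.        , 253.45808236],
       [  0.        , 306.94369178, 191.72430328],
       [  0.        ,   0.        ,   1.        ]]), 'k1': -0.04851641953357542, 'mount': array([[-1.87668072e-04, -9.48479718e-01, -3.16837797e-01,
         8.08728629e-02],
       [ 9.99999981e-01, -1.61374704e-04, -1.09227609e-04,
         4.08033097e-04],
       [ 5.24705661e-05, -3.16837811e-01,  9.48479730e-01,
        -1.72055834e-01],
       [ 0.00000000e+00,  0.00000000e+00,  0.00000000e+00,
         1.00000000e+00]])}
```

View pics/top0.png

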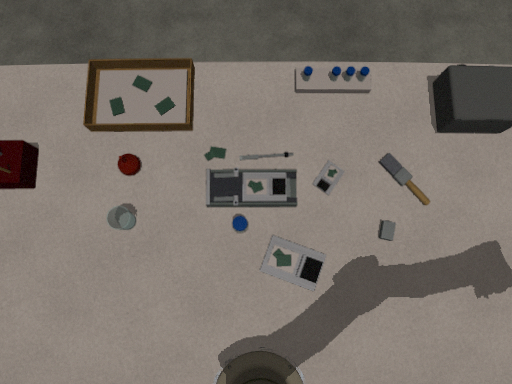

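View pics/scene0.png

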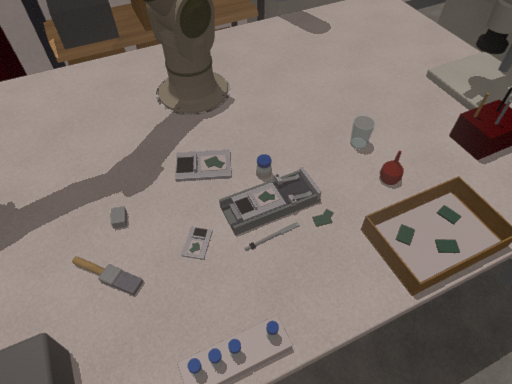

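The top view shows three candidates for the carrier:
- One in the stage at (265,187).
- A larger one lying loose at (293,262).
- A smaller one at (328,177).

The one in the stage is meant, and its gate is to the left, which is world +y. I'll check the choice in close crops.

```bash
python3 - <<'E'
import cv2
b=cv2.imread("pics/top0.png")[160:216,200:304];cv2.imwrite("pics/topc.png",cv2.resize(b,None,fx=7.5,fy=7.5,interpolation=cv2.INTER_CUBIC))
b=cv2.imread("pics/scene0.png")[164:239,215:325];cv2.imwrite("pics/scc.png",cv2.resize(b,None,fx=7,fy=7,interpolation=cv2.INTER_CUBIC))
E
```

```text
(no output)
```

View pics/topc.png

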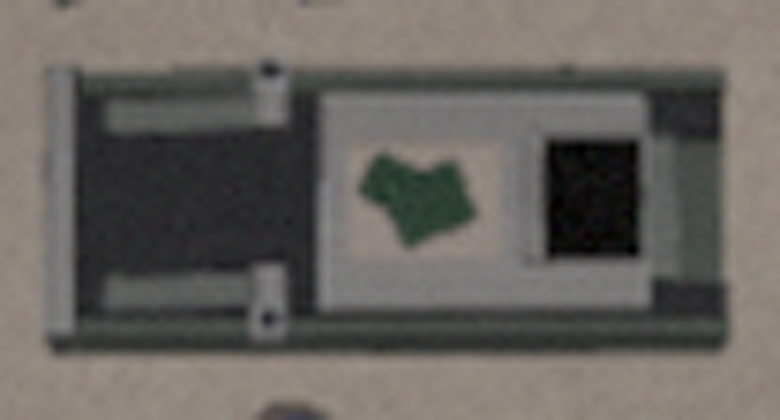

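View pics/scc.png

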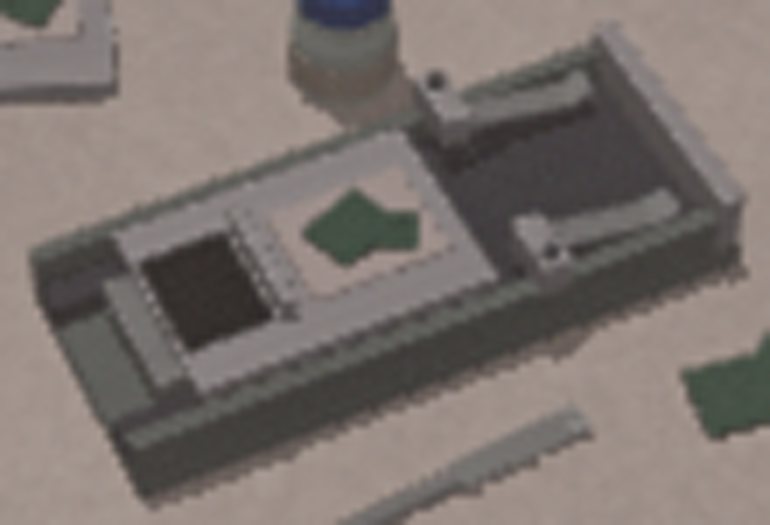

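The carrier in the stage is confirmed: gate lips and leaf springs ahead of it, dark pad and rib at its rear. I'm fitting the poses from these corner pixels.

```bash
cat > h.py <<'E'
import numpy as np
from rig import *
def proj(ci,P,T=None):
    T=ci["T"] if T is None else T
    p=(np.asarray(P,float)-T[:3,3])@T[:3,:3]; u=p[:,:2]/p[:,2:]
    u=u*(1+ci["k1"]*(u**2).sum(1,keepdims=True)); m=ci["mtx"]
    return u*[m[0,0],m[1,1]]+m[:2,2]
def stage(x,y,a,P):
    P=np.asarray(P,float);c,s=np.cos(a),np.sin(a)
    return np.c_[x+c*P[:,0]-s*P[:,1],y+s*P[:,0]+c*P[:,1],P[:,2]]
E
python3 - <<'E'
from h import *
from scipy.optimize import least_squares
top=[((76,68),(148,-52,40),0),((74,333),(148,52,40),0),((286,124),(70,-26,46),0),((286,264),(70,26,46),0),((252,264),(82,26,46),0),
((318,92),(60,-40,36),1),((318,310),(60,40,36),1),((648,92),(-60,-40,36),1),((651,308),(-60,40,36),1)]
sc=[((596,42),(148,52,40),0),((728,212),(148,-52,40),0),((398,130),(60,40,36),1),((500,278),(60,-40,36),1),((112,235),(-60,40,36),1),((198,392),(-60,-40,36),1)]
D=[]
for n,L,f,o in(("top",top,7.5,(200,160)),("scene",sc,7,(215,164))):
    D.append((camera_info(n),(np.array([l[0] for l in L])+.5)/f-.5+o,np.array([l[1] for l in L])/1e3,np.array([l[2] for l in L])))
def res(p,DD=D):
    r=[]
    for ci,px,P,c in DD:
        Q=P.copy();Q[:,0]+=c*p[3];Q[:,1]+=c*p[4]
        r.append((proj(ci,stage(*p[:3],Q))-px).ravel())
    return np.concatenate(r)
for DD in(D,D[:1],D[1:]):
    s=least_squares(lambda p:res(p,DD),[.5,0,np.pi/2,-.01,0]);print(s.x.round(4),np.abs(s.fun).max().round(2))
    c=s.x
print(res(least_squares(res,[.5,0,np.pi/2,-.01,0]).x).reshape(-1,2).round(1))
x=least_squares(res,[.5,0,np.pi/2,-.01,0]).x
for P in([x[3]-.04,0,.036],[.048,0,.028]):print(stage(*x[:3],[P]))
E
```

```text
[ 5.5790e-01 -1.4600e-02  1.5672e+00 -1.8000e-03  5.0000e-04] 2.31
[ 5.5740e-01 -1.4800e-02  1.5732e+00 -1.6000e-03  7.0000e-04] 1.15
[ 5.6230e-01 -1.5100e-02  1.5694e+00 -1.4000e-03  3.8000e-03] 1.27
[[-0.  -1.7]
 [-0.5  0.4]
 [ 0.1 -0.4]
 [-0.  -0.3]
 [ 0.1 -0.3]
 [ 0.3 -0.1]
 [ 0.1 -0.5]
 [-0.2 -0.1]
 [-0.2 -0.3]
 [-0.9 -2.3]
 [-0.3 -0. ]
 [ 0.1 -0.5]
 [-0.5 -0.2]
 [-0.2 -0.5]
 [ 0.  -0. ]]
[[ 0.55779379 -0.0563697   0.036     ]]
[[0.55811704 0.03338685 0.028     ]]
```

Both views agree to about 2 mm. The stage is at about (0.558, -0.015) with yaw near 90°, and the thumb pad is near (0.558, -0.056, 0.036). I'll swing over with the tool's x axis along the loading direction and close the fingers.

{"op": "carry_out", "data": {
  "moves": [0.95,-0.14,0,0,0,-0.8,0.95,-0.14,0,0,0,-0.8,0.95,-0.14,0,0,0,-0.8,0.95,-0.14,0,0,0,-0.8,0.95,-0.14,0,0,0,-0.8,0.95,-0.14,0,0,0,-0.8,0.95,-0.14,0,0,0,-0.8,0.95,-0.14,0,0,0,-0.8],
  "claw": -1
}}

```text
t: 0.9
tool_pos: [0.4524, -0.5035, 0.2026]
orientation: [-2.885, -1.241, 0.0]
ft_force: [0.8, 0.3, 0.3]
finger_gap: -0.001
```

{"op": "carry_out", "data": {
  "moves": [0.95,-0.14,0,0,0,-0.8,0.95,-0.14,0,0,0,-0.8,0.95,-0.14,0,0,0,-0.8,0.95,-0.14,0,0,0,-0.8,0.95,-0.14,0,0,0,-0.8,0.95,-0.14,0,0,0,-0.8,0.95,-0.14,0,0,0,-0.8,0.95,-0.14,0,0,0,-0.8]
}}

```text
t: 1.7
tool_pos: [0.5673, -0.2221, 0.2027]
orientation: [-2.477, -1.932, 0.0]
ft_force: [0.5, 0.0, -0.0]
finger_gap: 0.002
```

{"op": "carry_out", "data": {
  "moves": [0.95,-0.14,0.3,0,0,-0.8,0.95,-0.14,0.3,0,0,-0.8,0.9,-0.14,0.3,0,0,-0.8,0.7,-0.14,0.3,0,0,-0.7,0,0,0,0,0,0]
}}

```text
t: 2.2
tool_pos: [0.566, -0.0775, 0.1536]
orientation: [-2.211, -2.226, 0.001]
ft_force: [-1.0, -0.4, -0.1]
finger_gap: -0.0
```

```bash
python3 - <<'E'
from h import *
import cv2
from scipy.spatial.transform import Rotation as R
s=sense();Rm=R.from_rotvec(s['orientation']).as_matrix();print(s['t'],s['tool_pos'],Rm.round(3),s['q'].round(2),s['ft_force'])
np.savez("w1.npz",R=Rm,p=s['tool_pos'])
im=cv2.cvtColor(camera("wrist"),cv2.COLOR_RGB2BGR);cv2.imwrite("pics/w1.png",cv2.resize(im,None,fx=1.5,fy=1.5,interpolation=cv2.INTER_CUBIC))
ci=camera_info("wrist");T=np.eye(4);T[:3,:3]=Rm;T[:3,3]=s['tool_pos'];T=T@ci['mount']
P=np.array([(70,-26,46),(70,26,46),(58.2,-40,36),(58.2,40,36),(-61.8,-40,36),(-61.8,40,36),(-41.8,0,36),(-21.8,24,46),(-21.8,-24,46)])/1e3
print(((proj(ci,stage(.558,-.0147,1.5708,P),T)+.5)*1.5-.5).round(0))
E
```

```text
2.2 [ 0.5659598  -0.07745559  0.15362647] [[-0.007  1.    -0.003]
 [ 1.     0.007  0.002]
 [ 0.002 -0.003 -1.   ]] [ 0.3   0.5  -0.37  1.99  0.27  0.7  -0.23] [-1.03328434 -0.35321912 -0.06259358]
[[416.  38.]
 [322.  37.]
 [439.  64.]
 [300.  63.]
 [431. 264.]
 [308. 263.]
 [369. 234.]
 [329. 204.]
 [409. 205.]]
```

View pics/w1.png

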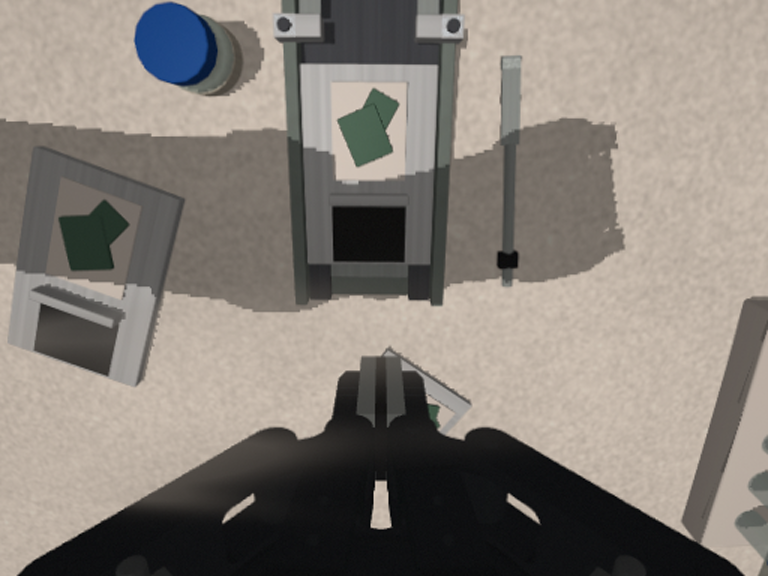

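The predicted corners match the wrist view within about 2 px: carrier front edge at (301..437, 65), rear at y=265, pad centre (369,234). So the pose is good. Next I go to just above the pad.

{"op": "carry_out", "data": {
  "moves": [0.33,-0.1,0.5,0,0,0.09,0.32,-0.1,0.6,0,0,0,0,0,0.6,0,0,0,0,0,0.5,0,0,0,0,0,0.3,0,0,0,0,0,0.15,0,0,0,0,0,0,0,0,0,0,0,0,0,0,0]
}}

```text
t: 3.05
tool_pos: [0.5599, -0.0567, 0.0497]
orientation: [2.231, 2.211, 0.001]
ft_force: [-0.2, 0.5, 0.3]
finger_gap: -0.0
```

```bash
python3 - <<'E'
from h import *
import cv2
s=sense();print(s['t'],s['tool_pos'],s['orientation'],s['ft_force'])
im=cv2.cvtColor(camera("wrist"),cv2.COLOR_RGB2BGR)[100:340,130:450];cv2.imwrite("pics/w2.png",cv2.resize(im,None,fx=2.4,fy=2.4,interpolation=cv2.INTER_CUBIC))
E
```

```text
3.05 [ 0.55991808 -0.05667257  0.04967802] [2.23067019e+00 2.21117081e+00 7.98904783e-04] [-0.22214839  0.49713111  0.25488328]
```

View pics/w2.png

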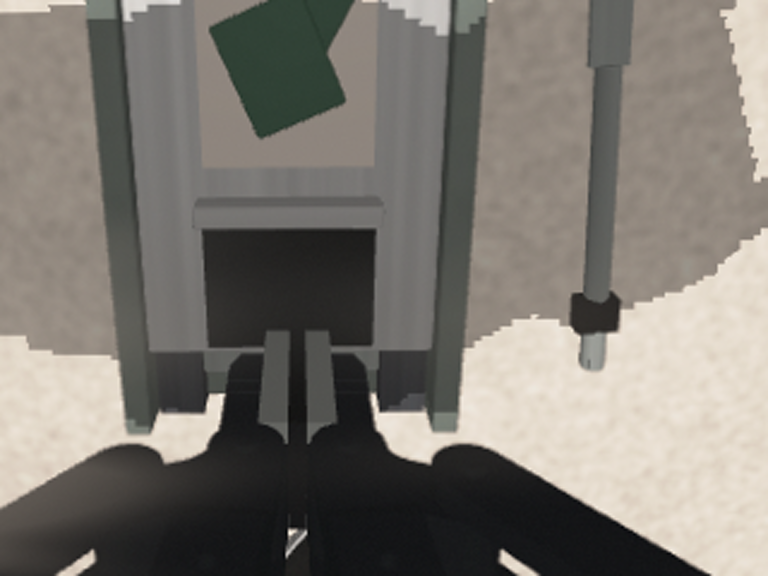

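{"op": "carry_out", "data": {
  "moves": [0.08,-0.05,0.1,0,0,0,0,0,0.15,0,0,0,0,0,0.1,0,0,0,0,0,0.05,0,0,0,0,0,0,0,0,0]
}}

```text
t: 3.6
tool_pos: [0.5572, -0.0531, 0.0326]
orientation: [-2.23, -2.212, 0.001]
ft_force: [-0.4, -0.4, 0.0]
finger_gap: -0.001
```

{"op": "carry_out", "data": {
  "moves": [0,0,0.05,0,0,0,0,0,0.05,0,0,0,0,0,0,0,0,0]
}}

```text
t: 3.9
tool_pos: [0.5573, -0.0532, 0.0288]
orientation: [-2.23, -2.212, 0.0]
ft_force: [-1.4, 0.2, 0.5]
finger_gap: 0.001
```

No contact force yet, so I'll look.

```bash
python3 - <<'E'
from h import *
import cv2
s=sense();print(s['t'],s['tool_pos'],s['ft_force'],s['torque'])
w=cv2.cvtColor(camera("wrist"),cv2.COLOR_RGB2BGR)[130:290,180:340]
b=cv2.cvtColor(camera("scene"),cv2.COLOR_RGB2BGR)[155:235,205:285]
cv2.imwrite("pics/c3.png",np.hstack([cv2.resize(w,(400,400),interpolation=cv2.INTER_CUBIC),cv2.resize(b,(400,400),interpolation=cv2.INTER_CUBIC)]))
E
```

```text
3.9 [ 0.55733821 -0.05316054  0.02883149] [-1.42729449  0.213804    0.46736192] [ 0.02785694 -0.02336645 -0.00267535]
```

View pics/c3.png

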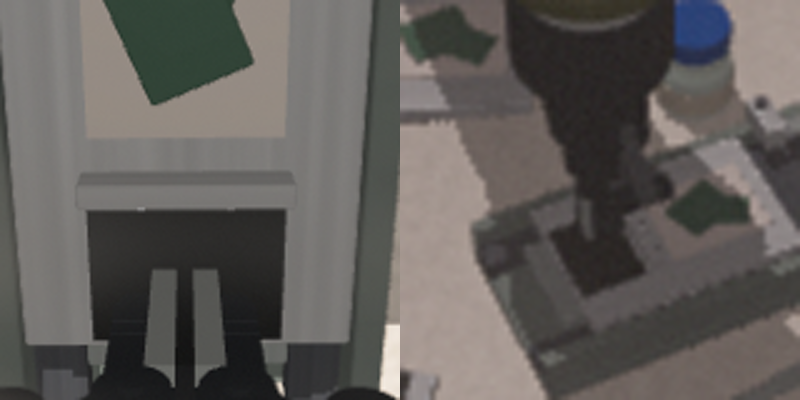

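```bash
python3 - <<'E'
from h import *
ci=camera_info("wrist")
q=proj(ci,np.array([(0,0,0),(.011,0,0),(-.011,0,0),(0,.01,0),(0,0,-.01),(.011,0,-.01),(0.011,.0,.01)]),ci['mount']);print(((q-[180,130]+.5)*2.5-.5).round(0))
from scipy.spatial.transform import Rotation as R
s=sense();T=np.eye(4);T[:3,:3]=R.from_rotvec(s['orientation']).as_matrix();T[:3,3]=s['tool_pos'];T=T@ci['mount']
P=np.array([(-21.8,24,46),(-21.8,-24,46),(-21.8,0,36),(-61.8,-40,36),(-61.8,40,36)])/1e3
for dz in(0,-.008):print(((proj(ci,stage(.558,-.0147,1.5708,P+[0,0,dz]),T)-[180,130]+.5)*2.5-.5).round(0))
E
```

```text
[[186. 245.]
 [186. 204.]
 [186. 285.]
 [227. 245.]
 [186. 264.]
 [186. 220.]
 [186. 189.]]
[[ 78. 210.]
 [298. 208.]
 [188. 192.]
 [350. 341.]
 [ 28. 344.]]
[[ 83. 196.]
 [293. 195.]
 [188. 180.]
 [344. 325.]
 [ 34. 327.]]
```

```bash
python3 - <<'E'
from h import *
ci=camera_info("scene");p=sense()['tool_pos']
for d in((0,0,0),(0,0,.01),(0,0,.02),(.01,0,0),(-.01,0,0),(0,.011,0),(0,-.011,0)):
    q=proj(ci,[p+d]);print(d,((q-[205,155]+.5)*5-.5+[400,0]).round(0))
w=camera("wrist")
import cv2
b=cv2.cvtColor(camera("scene"),cv2.COLOR_RGB2BGR)[178:218,225:265]
b=cv2.convertScaleAbs(cv2.resize(b,(480,480),interpolation=cv2.INTER_CUBIC),alpha=2.5)
w=cv2.cvtColor(w,cv2.COLOR_RGB2BGR)[205:265,224:284];w=cv2.convertScaleAbs(cv2.resize(w,(480,480),interpolation=cv2.INTER_CUBIC)[:, :320] if 0 else cv2.resize(w,(320,320),interpolation=cv2.INTER_CUBIC),alpha=3)
w=cv2.copyMakeBorder(w,0,160,0,0,cv2.BORDER_CONSTANT)
cv2.imwrite("pics/c4.png",np.hstack([w,b]))
print("scene crop tcp",((proj(ci,[p])-[225,178]+.5)*12-.5+[320,0]).round(0))
E
```

```text
(0, 0, 0) [[601. 259.]]
(0, 0, 0.01) [[601. 247.]]
(0, 0, 0.02) [[600. 235.]]
(0.01, 0, 0) [[610. 273.]]
(-0.01, 0, 0) [[594. 245.]]
(0, 0.011, 0) [[621. 252.]]
(0, -0.011, 0) [[582. 266.]]
scene crop tcp [[564. 346.]]
```

View pics/c4.png

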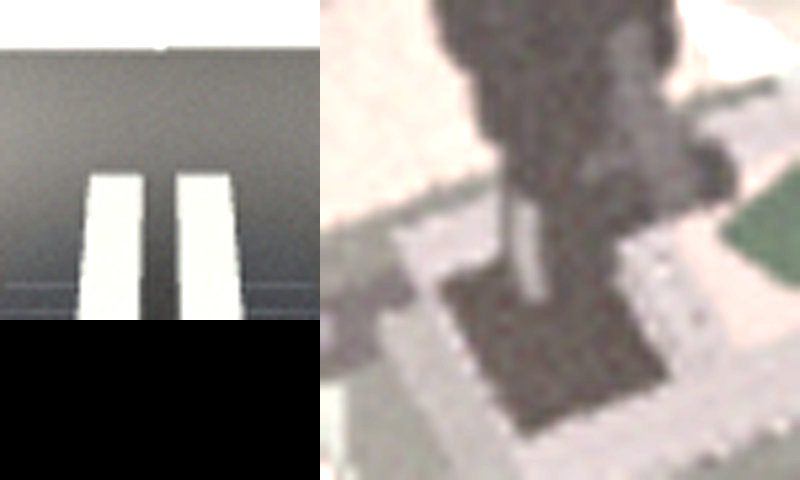

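The visible fingertip ends about 10 mm above the nominal TCP, at scene crop (535,300) against a predicted (564,346). That explains the missing contact. I'll carry on down in small guarded steps.

{"op": "carry_out", "data": {
  "moves": [0,0,0.05,0,0,0,0,0,0.05,0,0,0,0,0,0,0,0,0]
}}

```text
t: 4.4
tool_pos: [0.5573, -0.0532, 0.0248]
orientation: [-2.23, -2.212, 0.001]
ft_force: [-1.0, 0.5, 0.4]
finger_gap: 0.002
```

{"op": "carry_out", "data": {
  "moves": [0,0,0.05,0,0,0,0,0,0.05,0,0,0,0,0,0,0,0,0]
}}

```text
t: 4.7
tool_pos: [0.5573, -0.0532, 0.0207]
orientation: [-2.23, -2.212, 0.001]
ft_force: [0.1, -0.5, -0.3]
finger_gap: -0.002
```

{"op": "carry_out", "data": {
  "moves": [0,0,0.05,0,0,0,0,0,0,0,0,0]
}}

```text
t: 4.9
tool_pos: [0.5574, -0.0531, 0.0188]
orientation: [-2.23, -2.212, 0.0]
ft_force: [0.5, -0.5, -0.5]
finger_gap: 0.0
```

{"op": "carry_out", "data": {
  "moves": [0,0,0.05,0,0,0,0,0,0,0,0,0]
}}

```text
t: 5.1
tool_pos: [0.5574, -0.0532, 0.0168]
orientation: [-2.23, -2.212, 0.0]
ft_force: [-0.1, -0.7, 0.7]
finger_gap: -0.002
```

```bash
python3 - <<'E'
from h import *
import cv2
s=sense();print(s['t'],s['tool_pos'],s['ft_force'],s['torque'],s['tau'])
w=cv2.cvtColor(camera("wrist"),cv2.COLOR_RGB2BGR)[130:290,180:340]
b=cv2.cvtColor(camera("scene"),cv2.COLOR_RGB2BGR)[178:218,225:265]
cv2.imwrite("pics/c5.png",cv2.convertScaleAbs(np.hstack([cv2.resize(w,(400,400),interpolation=cv2.INTER_CUBIC),cv2.resize(b,(400,400),interpolation=cv2.INTER_CUBIC)]),alpha=1.8))
E
```

```text
5.1 [ 0.55736828 -0.05315454  0.01684381] [-0.14684393 -0.73903092  0.65874534] [ 0.00127372 -0.01637263 -0.01136495] [-2.16767332e-02 -6.90465689e+01 -2.28575282e+00 -1.13282669e+01
  2.53480417e-02 -5.48846147e-02 -1.83213752e-02]
```

View pics/c5.png

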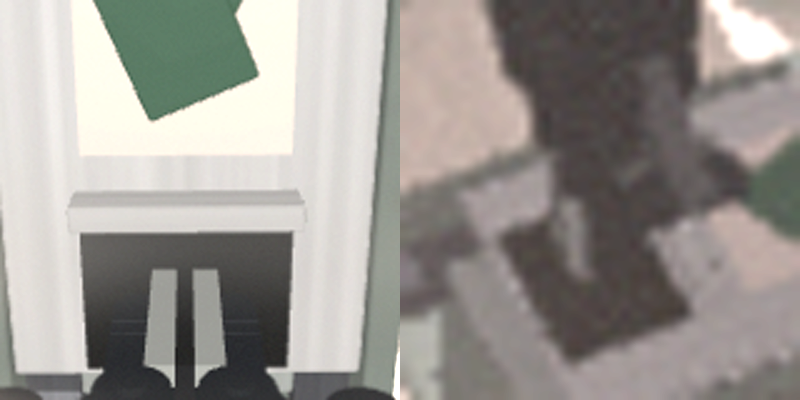

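{"op": "carry_out", "data": {
  "moves": [0,0,0.05,0,0,0,0,0,0.05,0,0,0]
}}

```text
t: 5.4
tool_pos: [0.5575, -0.0532, 0.013]
orientation: [2.23, 2.212, 0.0]
ft_force: [0.6, -0.7, -0.1]
finger_gap: -0.003
```

{"op": "carry_out", "data": {
  "moves": [0,0,0.05,0,0,0,0,0,0.0,0,0,0]
}}

```text
t: 5.6
tool_pos: [0.5573, -0.0531, 0.0107]
orientation: [-2.23, -2.212, 0.001]
ft_force: [-0.4, 0.2, 0.7]
finger_gap: 0.001
```

{"op": "carry_out", "data": {
  "moves": [0,0,0.05,0,0,0,0,0,0.0,0,0,0]
}}

```text
t: 5.8
tool_pos: [0.5573, -0.0531, 0.0088]
orientation: [-2.23, -2.212, 0.0]
ft_force: [-0.2, 0.0, 0.0]
finger_gap: 0.001
```

```bash
python3 - <<'E'
from h import *
import cv2
from scipy.spatial.transform import Rotation as R
ci=camera_info("wrist");s=sense();print(s['tau'].round(2),s['ft_force'])
T=np.eye(4);T[:3,:3]=R.from_rotvec(s['orientation']).as_matrix();T[:3,3]=s['tool_pos'];T=T@ci['mount']
P=np.array([(-21.8,24,46),(-21.8,-24,46),(-21.8,23,36),(-61.8,-40,36),(-61.8,40,36),(-61.8,-23,36)])/1e3
for dz in(0,-.008):print(((proj(ci,stage(.558,-.0147,1.5708,P+[0,0,dz]),T)-[160,120]+.5)*2.5-.5).round(0).tolist())
w=cv2.cvtColor(camera("wrist"),cv2.COLOR_RGB2BGR)[120:300,160:350]
b=cv2.cvtColor(camera("scene"),cv2.COLOR_RGB2BGR)[150:230,215:275]
cv2.imwrite("pics/c6.png",cv2.convertScaleAbs(np.hstack([cv2.resize(w,(475,450),interpolation=cv2.INTER_CUBIC),cv2.resize(b,None,fx=5.625,fy=5.625,interpolation=cv2.INTER_CUBIC)[:, :325]]),alpha=1.8))
E
```

```text
[-3.000e-02 -6.947e+01 -2.140e+00 -1.082e+01  2.000e-02 -5.000e-02
 -2.000e-02] [-0.19665035  0.00699814  0.01068629]
[[115.0, 275.0], [363.0, 273.0], [127.0, 254.0], [419.0, 416.0], [62.0, 418.0], [343.0, 417.0]]
[[121.0, 258.0], [357.0, 256.0], [132.0, 239.0], [411.0, 395.0], [69.0, 397.0], [339.0, 396.0]]
```

View pics/c6.png

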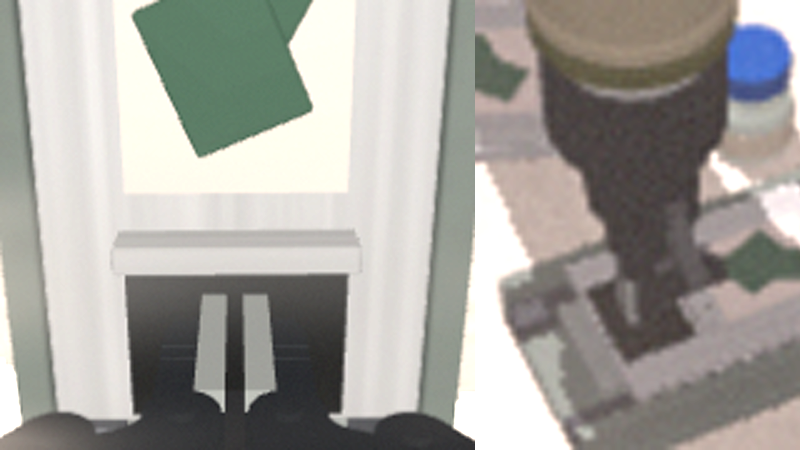

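The carrier is still up: rib rear edge at row 273, against 275 predicted for raised. Scene parallax puts the real fingertips roughly 25–30 mm above the reported TCP, so contact should come soon. I'll continue guarded.

{"op": "carry_out", "data": {
  "moves": [0,0,0.05,0,0,0,0,0,0,0,0,0]
}}

```text
t: 6.1
tool_pos: [0.5576, -0.0531, 0.007]
orientation: [2.23, 2.212, 0.0]
ft_force: [-0.4, -0.9, 3.0]
finger_gap: -0.001
```

{"op": "carry_out", "data": {
  "moves": [0,0,0.05,0,0,0,0,0,0,0,0,0]
}}

```text
t: 6.3
tool_pos: [0.5576, -0.0532, 0.005]
orientation: [2.23, 2.212, 0.0]
ft_force: [-0.1, 0.3, 4.4]
finger_gap: -0.0
```

{"op": "carry_out", "data": {
  "moves": [0,0,0.05,0,0,0,0,0,0,0,0,0]
}}

```text
t: 6.5
tool_pos: [0.5576, -0.0532, 0.003]
orientation: [2.23, 2.212, 0.0]
ft_force: [-0.7, -1.3, 4.8]
finger_gap: -0.0
```

{"op": "carry_out", "data": {
  "moves": [0,0,0.05,0,0,0,0,0,0,0,0,0]
}}

```text
t: 6.7
tool_pos: [0.5576, -0.0532, 0.0011]
orientation: [2.23, 2.212, 0.0]
ft_force: [-0.1, -1.2, 6.0]
finger_gap: -0.0
```

{"op": "carry_out", "data": {
  "moves": [0,0,0.05,0,0,0,0,0,0,0,0,0]
}}

```text
t: 6.9
tool_pos: [0.5576, -0.0532, -0.0001]
orientation: [2.23, 2.212, 0.0]
ft_force: [-2.6, 0.5, 15.3]
finger_gap: -0.004
```

{"op": "carry_out", "data": {
  "moves": [0,0,0.03,0,0,0,0,0,0,0,0,0]
}}

```text
t: 7.1
tool_pos: [0.5577, -0.0532, -0.0002]
orientation: [2.229, 2.211, 0.001]
ft_force: [-4.9, 0.4, 30.4]
finger_gap: -0.001
```

Down on the rails: contact at about z 0.0075, hard stop 7.7 mm lower. I'll ease to about 20 N and slide.

{"op": "carry_out", "data": {
  "moves": [0.1,0,-0.02,0,0,0,0.1,0,0,0,0,0,0.1,0,0,0,0,0]
}}

```text
t: 7.4
tool_pos: [0.5586, -0.0427, -0.0001]
orientation: [2.23, 2.209, 0.0]
ft_force: [-0.6, -4.9, 17.3]
finger_gap: -0.001
```

{"op": "carry_out", "data": {
  "moves": [0.15,0,0,0,0,0,0.15,0,0,0,0,0]
}}

```text
t: 7.6
tool_pos: [0.5588, -0.0306, -0.0001]
orientation: [2.23, 2.208, 0.001]
ft_force: [0.5, -5.0, 16.5]
finger_gap: 0.0
```

{"op": "carry_out", "data": {
  "moves": [0.15,-0.01,0,0,0,0,0.15,-0.01,0,0,0,0]
}}

```text
t: 7.8
tool_pos: [0.5582, -0.0185, -0.0001]
orientation: [2.23, 2.209, 0.001]
ft_force: [0.5, -4.2, 16.5]
finger_gap: -0.0
```

{"op": "carry_out", "data": {
  "moves": [0.15,-0.01,0,0,0,0,0.15,-0.01,0,0,0,0]
}}

```text
t: 8.0
tool_pos: [0.5575, -0.0065, -0.0001]
orientation: [2.23, 2.209, 0.001]
ft_force: [0.1, -5.0, 17.0]
finger_gap: -0.002
```

{"op": "carry_out", "data": {
  "moves": [0.15,-0.01,0,0,0,0,0.15,-0.01,0,0,0,0]
}}

```text
t: 8.2
tool_pos: [0.5568, 0.0056, -0.0001]
orientation: [2.23, 2.209, 0.001]
ft_force: [0.3, -5.1, 17.0]
finger_gap: 0.001
```

{"op": "carry_out", "data": {
  "moves": [0.15,0.02,0,0,0,0,0.15,0.01,0,0,0,0]
}}

```text
t: 8.4
tool_pos: [0.5575, 0.0161, -0.0001]
orientation: [2.231, 2.207, -0.003]
ft_force: [-1.8, -11.3, 20.7]
finger_gap: -0.005
```

{"op": "carry_out", "data": {
  "moves": [0.12,0,0,0,0,0,0.12,0,0,0,0,0]
}}

```text
t: 8.6
tool_pos: [0.5577, 0.0254, -0.0001]
orientation: [2.231, 2.207, -0.002]
ft_force: [0.4, -9.6, 19.3]
finger_gap: 0.002
```

{"op": "carry_out", "data": {
  "moves": [0.1,0,0,0,0,0,0.05,0,0,0,0,0]
}}

```text
t: 8.8
tool_pos: [0.5578, 0.0319, -0.0001]
orientation: [2.231, 2.208, -0.002]
ft_force: [-0.8, -9.3, 18.7]
finger_gap: 0.001
```

{"op": "carry_out", "data": {
  "moves": [0.06,0,0,0,0,0,0.06,0,0,0,0,0]
}}

```text
t: 9.0
tool_pos: [0.5578, 0.0363, -0.0002]
orientation: [2.231, 2.207, -0.002]
ft_force: [-0.4, -9.6, 19.3]
finger_gap: -0.0
```

{"op": "carry_out", "data": {
  "moves": [0.05,0,0,0,0,0,0.05,0,0,0,0,0]
}}

```text
t: 9.2
tool_pos: [0.5579, 0.0403, -0.0001]
orientation: [2.231, 2.207, -0.002]
ft_force: [-0.1, -9.3, 18.9]
finger_gap: 0.002
```

{"op": "carry_out", "data": {
  "moves": [0.05,0,0,0,0,0,0.05,0,0,0,0,0]
}}

```text
t: 9.4
tool_pos: [0.5579, 0.0431, -0.0002]
orientation: [2.232, 2.206, -0.004]
ft_force: [1.4, -17.8, 19.1]
finger_gap: 0.001
```

{"op": "carry_out", "data": {
  "moves": [0.05,0,0,0,0,0,0.05,0,0,0,0,0]
}}

```text
t: 9.6
tool_pos: [0.5578, 0.0432, -0.0001]
orientation: [2.234, 2.2, -0.01]
ft_force: [2.1, -28.4, 21.5]
finger_gap: -0.003
```

It has stopped hard with 28 N of push. I'll check for home before lifting.

```bash
python3 - <<'E'
from h import *
import cv2
from scipy.spatial.transform import Rotation as R
ci=camera_info("wrist");s=sense();print(s['t'],s['ft_force'])
T=np.eye(4);T[:3,:3]=R.from_rotvec(s['orientation']).as_matrix();T[:3,3]=s['tool_pos'];T=T@ci['mount']
P=np.array([(148,42,28),(148,-42,28),(70,26,46),(70,-26,46),(68,24,38),(68,-24,38),(28,-40,28),(28,40,28),(23,-26,28),(23,26,28)])/1e3
print(((proj(ci,stage(.558,-.0147,1.5708,P),T)-[106,0]+.5)*2-.5).round(0).tolist())
w=cv2.cvtColor(camera("wrist"),cv2.COLOR_RGB2BGR)[0:300,106:406]
cv2.imwrite("pics/c7.png",cv2.convertScaleAbs(cv2.resize(w,(600,600),interpolation=cv2.INTER_CUBIC),alpha=1.6))
E
```

```text
9.6 [  2.05552545 -28.44112873  21.48993938]
[[101.0, 141.0], [484.0, 135.0], [185.0, 497.0], [410.0, 494.0], [199.0, 488.0], [396.0, 485.0], [441.0, 593.0], [158.0, 597.0], [391.0, 609.0], [208.0, 611.0]]
```

View pics/c7.png

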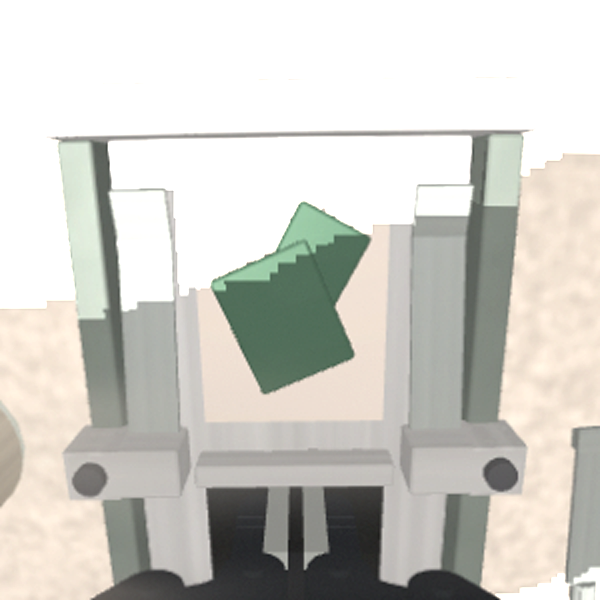

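The carrier's front is flush with the end stop (row ~135), with no gap. The rib's rear edge at row ~485 matches home, and both leaves lie on the edge strips. I'll ease the push and lift off.

{"op": "carry_out", "data": {
  "moves": [-0.06,0,0,0,0,0,-0.05,0,0,0,0,0,0,0,0,0,0,0]
}}

```text
t: 9.95
tool_pos: [0.558, 0.0432, -0.0001]
orientation: [2.232, 2.206, -0.003]
ft_force: [0.2, -11.6, 19.9]
finger_gap: -0.001
```

{"op": "carry_out", "data": {
  "moves": [0,0,-0.03,0,0,0,0,0,-0.03,0,0,0,0,0,-0.03,0,0,0]
}}

```text
t: 10.25
tool_pos: [0.5572, 0.0433, 0.0019]
orientation: [2.233, 2.207, -0.005]
ft_force: [3.4, -9.8, -4.5]
finger_gap: -0.002
```

{"op": "carry_out", "data": {
  "moves": [-0.08,0,0,0,0,0,-0.1,0,0,0,0,0,0,0,0,0,0,0]
}}

```text
t: 10.55
tool_pos: [0.5567, 0.0393, 0.0021]
orientation: [-2.231, -2.212, 0.001]
ft_force: [-0.6, -0.3, -0.6]
finger_gap: 0.006
```

{"op": "carry_out", "data": {
  "moves": [0,0,-0.2,0,0,0,0,0,-0.4,0,0,0,0,0,-0.8,0,0,0,0,0,-1,0,0,0,0,0,-1,0,0,0,0,0,-1,0,0,0,0,0,-0.5,0,0,0]
}}

```text
t: 11.25
tool_pos: [0.5578, 0.0404, 0.2023]
orientation: [2.228, 2.211, 0.006]
ft_force: [0.7, -0.3, -0.7]
finger_gap: 0.002
```

{"op": "carry_out", "data": {
  "moves": [-1,0,-0.2,0,0,0,-1,0,0,0,0,0,-1,0,0,0,0,0,-1,0,0,0,0,0,-0.5,0,0,0,0,0,0,0,0,0,0,0]
}}

```text
t: 11.85
tool_pos: [0.5549, -0.1438, 0.2066]
orientation: [2.235, 2.207, -0.002]
ft_force: [0.6, 0.4, -0.8]
finger_gap: 0.0
```

```bash
python3 - <<'E'
from h import *
import cv2
from scipy.spatial.transform import Rotation as R
ci=camera_info("wrist");s=sense();print(s['t'],s['tool_pos'],s['ft_force'])
T=np.eye(4);T[:3,:3]=R.from_rotvec(s['orientation']).as_matrix();T[:3,3]=s['tool_pos'];T=T@ci['mount']
P=np.array([(148,40,28),(148,-40,28),(28,-40,28),(28,40,28),(23,-26,28),(23,26,28),(23,-26,20),(23,26,20),(68,24,38),(68,-24,38)])/1e3
print("wrist",((proj(ci,stage(.558,-.0147,1.5708,P),T)-[140,0]+.5)*2-.5).round(0).tolist())
w=cv2.cvtColor(camera("wrist"),cv2.COLOR_RGB2BGR)[0:290,140:370]
b=cv2.cvtColor(camera("scene"),cv2.COLOR_RGB2BGR)[160:240,215:325]
b=cv2.resize(b,(340,247),interpolation=cv2.INTER_CUBIC)
b=cv2.copyMakeBorder(b,0,333,0,0,cv2.BORDER_CONSTANT)
cv2.imwrite("pics/c8.png",cv2.convertScaleAbs(np.hstack([cv2.resize(w,(460,580),interpolation=cv2.INTER_CUBIC),b]),alpha=1.5))
E
```

```text
11.85 [ 0.5548968  -0.14377053  0.20657217] [ 0.60545855  0.4266321  -0.82405806]
wrist [[142.0, -250.0], [313.0, -253.0], [309.0, 24.0], [152.0, 26.0], [281.0, 35.0], [180.0, 36.0], [280.0, 38.0], [181.0, 40.0], [180.0, -70.0], [280.0, -72.0]]
```

View pics/c8.png

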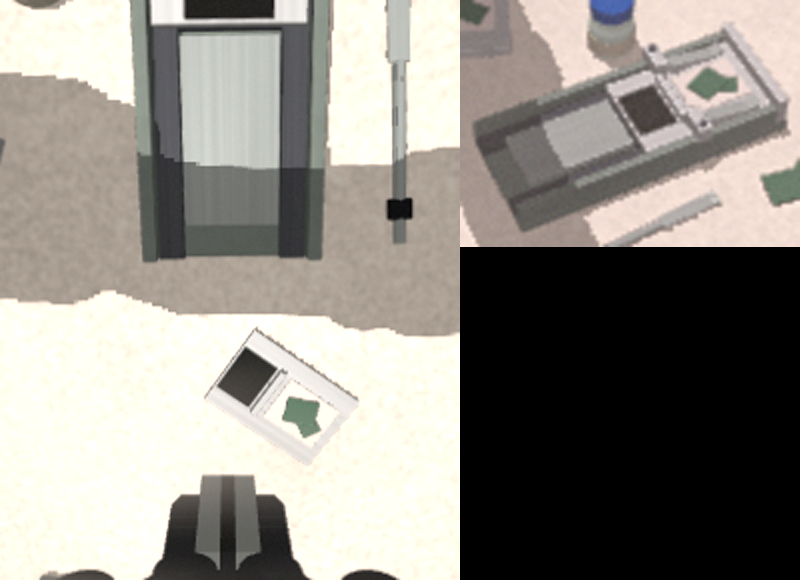

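The carrier's rear edge is at rows 23–25 (home predicts 24–26). The lift plate's front edge is at row ~32 (35 for up, 39 for down), so it has sprung up. The vial, spatula and fragment look undisturbed, so I'm handing in.

```bash
python3 -c "
from rig import *
print(close_job())"
```

```text
the job is handed in; nothing more can be done
None
```

The carrier is home in the stage and the job is handed in at about 12 s of the 43 s allowed. With closed fingertips I pressed the thumb pad down 7.7 mm onto the rails. I held it at about 17–20 N (briefly 30 N when it bottomed), and slid it through the gate and under the leaf springs. It stopped hard against the end stop with 28 N of push. Then I eased off, lifted and withdrew the hand.

**Last checks:**
- **Carrier:** before I lifted, the wrist picture showed its front flush with the end stop and the rib where home predicts. After I withdrew, its rear edge was within about 1 px of the home prediction.
- **Lift plate:** its front edge sits nearer the "up" prediction than the "down" one, so it appears to have sprung up. This is the least certain check, because the two differ by only about 4 px.
- **Surroundings:** the vial, spatula and fragment look undisturbed; I didn't check the other objects in the final pictures. The wrist force read about zero with the hand clear.

**Disagreement:** the closed fingertips ended about 28 mm short of the reported TCP. Contact came that much lower than calculated, so I found it by small steps while watching the force.

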